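# Rake loose link rods into a closed row against the stop

## Robot

A 6-joint arm with a two-finger parallel gripper is mounted at the origin on the work surface. World frame = base frame: x ahead of the robot, y to its left, z up, the work surface at z = 0. Lengths are in m, angles in rad, forces in N, time in s.
With the tool pointing down it reaches from about 0.35 to 0.925 m from the base axis. Payload 6.4 kg.
Tool frame: the origin (TCP) lies between the finger pads; the fingertips stand 17 mm ahead of it and the grasp point (between the pads) lies 2 mm behind it (robot.tip_reach is the distance from the TCP to the fingertips, in m); z points along the fingers, y is the line along which they close (so a half turn about z gives the same grasp; the last joint's range is limited). The gripper opens to 94 mm and grips with 3 to 60 N. Pads are 16 mm wide; open, the fingers measure 119 mm over their backs; the gripper's body (75 mm by 177 mm) begins 78 mm behind the grasp point.
Start: joints at [-1.517, 0.245, 1.558, -0, 1.339, -0.174], TCP at [0.147, -0.633, 0.195] pointing down, gripper open.
Joint ranges: [-3.13, 3.13], [-1.02, 2.26], [0.13, 2.54], [-0.95, 4.09], [0.21, 2.88], [-2.74, 2.74]. Speed limits (rad/s): [2.57, 2.57, 3.14, 3.14, 3.14, 3.14].

## Interface

Orientations are given as a rotation vector (axis times angle).
In Python, from station import robot gives the robot as it stands. The module is installed in compiled form; this text tells all that it offers. Calls block until the motion is done:
- robot.movep(position, orientation): joint-space move of the TCP to a pose.
- robot.line_to(position, feed=0.15, orientation=None, guard=None): straight line of the TCP; orientation=None keeps the orientation; feed is the mean speed in m/s. With guard (N) it stops when the force on the tool has changed by that much, and returns True; else False.
- robot.set_joints(angles): joint-space move.
- robot.move_gripper(opening): finger opening in m; the grip force is fixed at half the most; returns when the fingers have stopped.
- robot.wait(seconds).
- robot.ik(position, orientation): joint angles nearest the present ones, or None.
- robot.capture(name): name is "side" or "top" or "wrist"; returns a dict with "img" (384x512x3 uint8, red, green, blue), "fx", "fy", "cx", "cy" (pixels), "R" (3x3) and "t" (3): a world point X has camera coordinates R X + t. Camera axes: x right, y down, z forward; pixel columns grow to the right and rows downward; lengths in m; the calibration is good to about 2 mm. The wrist camera is an equidistant fisheye: a pixel r from the principal point sees the ray r / f radians off the axis. A picture is of the moment at which its call begins. There is no depth.
A pose or a line that the arm cannot do raises robot.PlanningError and nothing moves.
- robot.close_job(): hands the job in; it is judged then, once.
Readings, each from a call of its own:
- robot.current_time_s(): time.
- robot.current_joint_pos(): joint angles.
- robot.current_dq(): joint speeds.
- robot.current_tau(): joint torques, N m.
- robot.current_position(): TCP position.
- robot.current_ee_rot(): TCP orientation.
- robot.current_wrist_force(): force on the tool from outside, world axes, zero at the start.
- robot.current_wrist_torque(): the same for the moment, N m.
- robot.current_opening(): finger opening in m.
- robot.current_gripper_force(): force on a finger pad.
Only numpy, scipy, OpenCV 4.12 (cv2) and the standard library are available. Lean on these libraries where they do the work, as an engineer would, in place of code of your own. Each camera call takes 0.05 s, during which the arm holds its last target. There are 200 camera calls.

## Task

Take the small rake and comb the five loose steel rods in the tray into one closed row, side by side and parallel, up against the stop bar. Press the row home with the rake at roughly 10 N and never push on the rods or the tray with more than 20 N, leave everything else where it lies and do not touch the rods by hand, then lay the rake back on its rest.

Things in the scene. Friction and masses are not known exactly. Their poses are not given: they have to be found in the camera images.
- tray: fixed tray; inside 296 (x) by 268 (y) mm, floor 4 mm, lips 18 mm above the bench. Origin: its middle, bench level. Stop bar (180 y, 16 x, 14 high; 25 high screws at its ends) clamped parallel to y at -x end: its face, to +x, is anywhere at x -120 to -88, not measured. Rods' centres start at x -65 to 93, y +-12, turned up to 35 deg, none beyond x 125; bystanders at |y| > 94
- rake_grip (a point): rake, 220 g. This point: centre of its level wooden handle (16 x 16 mm, flat sides), 46 mm above the tooth tips; grip it here. x: along the handle to the comb; z up. Flats run 50 mm either way. Steel comb: 150 mm wide, 7 teeth 26 mm long every 24 mm; their inner (raking) faces 61 mm ahead of this point, its back 67 mm. Handle ends 120 mm behind. Starts standing on its teeth, tail in the rest
- rake_tail (a point): point on the underside of the rake's tail, 85 mm behind the grip point and 39 mm above the tooth tips
- rake: the whole rake; origin at tooth-tip level under the grip point, same axes
- saddle (a point): fixed aluminium rest for the rake: a U saddle, 52 mm high, that carries the rake's tail. This point is the bottom of its notch, 39 mm above the bench; x runs along the handle towards the comb: the rake's grip point belongs 85 mm ahead of it. The notch is 24 mm wide and 14 mm deep, the tail 13 mm wide
- rod1_mid (a point): centre of a loose steel rod, 100 g: square body 100 mm long, round spigots dia. 7 x 10 mm at both ends (120 mm in all). The five are unfinished, each some 10 to 12 mm square (its own width is not known). y runs along the rod. Starts askew on the tray floor
- rod1: the same rod; origin under its centre on the face it starts on, y along it. Sliding all five along the floor takes some 1 to 4 N; once they meet the bar the push felt in the hand rises by some 3 to 6 N per mm
- rod2_mid (a point): centre of a loose steel rod, 100 g: square body 100 mm long, round spigots dia. 7 x 10 mm at both ends (120 mm in all). The five are unfinished, each some 10 to 12 mm square (its own width is not known). y runs along the rod. Starts askew on the tray floor
- rod2: the same rod; origin under its centre on the face it starts on, y along it. Sliding all five along the floor takes some 1 to 4 N; once they meet the bar the push felt in the hand rises by some 3 to 6 N per mm
- rod3_mid (a point): centre of a loose steel rod, 100 g: square body 100 mm long, round spigots dia. 7 x 10 mm at both ends (120 mm in all). The five are unfinished, each some 10 to 12 mm square (its own width is not known). y runs along the rod. Starts askew on the tray floor
- rod3: the same rod; origin under its centre on the face it starts on, y along it. Sliding all five along the floor takes some 1 to 4 N; once they meet the bar the push felt in the hand rises by some 3 to 6 N per mm
- rod4_mid (a point): centre of a loose steel rod, 100 g: square body 100 mm long, round spigots dia. 7 x 10 mm at both ends (120 mm in all). The five are unfinished, each some 10 to 12 mm square (its own width is not known). y runs along the rod. Starts askew on the tray floor
- rod4: the same rod; origin under its centre on the face it starts on, y along it. Sliding all five along the floor takes some 1 to 4 N; once they meet the bar the push felt in the hand rises by some 3 to 6 N per mm
- rod5_mid (a point): centre of a loose steel rod, 100 g: square body 100 mm long, round spigots dia. 7 x 10 mm at both ends (120 mm in all). The five are unfinished, each some 10 to 12 mm square (its own width is not known). y runs along the rod. Starts askew on the tray floor
- rod5: the same rod; origin under its centre on the face it starts on, y along it. Sliding all five along the floor takes some 1 to 4 N; once they meet the bar the push felt in the hand rises by some 3 to 6 N per mm
- vblock: bystander in the tray: dark V-block 34 x 30 x 26 mm standing at the tray's +y lip, 20 to 90 mm from the middle of the tray towards its far end; leave it
- ring_gauge: bystander in the tray: steel ring, dia. 30 x 18 mm, at the tray's -y lip, 20 to 90 mm from the middle of the tray towards its far end; leave it
- setup_block: bystander on the bench: steel block 76 x 51 x 25 mm with three holes, lying at the far edge; leave it
- reference_sphere: bystander on the bench: white sphere on a dark round foot dia. 60, 84 mm high, right; leave it
- dial_stand: bystander on the bench: dial indicator on a blue magnetic foot, 205 mm high, left; leave it
- caliper: bystander on the bench: digital caliper 230 mm long lying at the far edge; leave it
- spanner: bystander on the bench: spanner lying on the left; leave it
Mind the look-alikes: they are no part of the job. Leave any purple or red look-alike of the rod3 alone.

How it is judged:
On the way, in this order (a step that is already met when the one before it is completed fails the run):
1. the rake is lifted off its rest (height (world z) of rake_grip above 0.065 m), for 0.1 s.
2. the five rods lie in one closed row and the rake presses it home on the stop bar, so that every rod is squeezed with at least 2.5 N, the last by the rake with at least 5 N (x of each of rod1_mid, rod2_mid, rod3_mid, rod4_mid, rod5_mid in the frame of tray below -0.032 m and y of rod1_mid in the frame of tray between -0.045 and 0.045 m and z of each of rod1_mid, rod2_mid, rod3_mid, rod4_mid, rod5_mid in the frame of tray below 0.013 m and angle between the y axis of each of rod1_mid, rod2_mid, rod3_mid, rod4_mid, rod5_mid and the y axis of tray, either way round below 0.06 rad and y of rod2_mid in the frame of tray between -0.045 and 0.045 m and y of rod3_mid in the frame of tray between -0.045 and 0.045 m and y of rod4_mid in the frame of tray between -0.045 and 0.045 m and y of rod5_mid in the frame of tray between -0.045 and 0.045 m and x of rod2_mid in the frame of rod1_mid between -0.047 and 0.047 m and z of rod2_mid in the frame of rod1_mid between -0.047 and 0.047 m and x of rod3_mid in the frame of rod1_mid between -0.047 and 0.047 m and z of rod3_mid in the frame of rod1_mid between -0.047 and 0.047 m and x of rod4_mid in the frame of rod1_mid between -0.047 and 0.047 m and z of rod4_mid in the frame of rod1_mid between -0.047 and 0.047 m and x of rod5_mid in the frame of rod1_mid between -0.047 and 0.047 m and z of rod5_mid in the frame of rod1_mid between -0.047 and 0.047 m and x of rod3_mid in the frame of rod2_mid between -0.047 and 0.047 m and z of rod3_mid in the frame of rod2_mid between -0.047 and 0.047 m and x of rod4_mid in the frame of rod2_mid between -0.047 and 0.047 m and z of rod4_mid in the frame of rod2_mid between -0.047 and 0.047 m and x of rod5_mid in the frame of rod2_mid between -0.047 and 0.047 m and z of rod5_mid in the frame of rod2_mid between -0.047 and 0.047 m and x of rod4_mid in the frame of rod3_mid between -0.047 and 0.047 m and z of rod4_mid in the frame of rod3_mid between -0.047 and 0.047 m and x of rod5_mid in the frame of rod3_mid between -0.047 and 0.047 m and z of rod5_mid in the frame of rod3_mid between -0.047 and 0.047 m and x of rod5_mid in the frame of rod4_mid between -0.047 and 0.047 m and z of rod5_mid in the frame of rod4_mid between -0.047 and 0.047 m and (contact force between rod1 and rod2 above 2.5 N or contact force between rod1 and rod3 above 2.5 N or contact force between rod1 and rod4 above 2.5 N or contact force between rod1 and rod5 above 2.5 N) and (contact force between rod2 and rod1 above 2.5 N or contact force between rod2 and rod3 above 2.5 N or contact force between rod2 and rod4 above 2.5 N or contact force between rod2 and rod5 above 2.5 N) and (contact force between rod3 and rod1 above 2.5 N or contact force between rod3 and rod2 above 2.5 N or contact force between rod3 and rod4 above 2.5 N or contact force between rod3 and rod5 above 2.5 N) and (contact force between rod4 and rod1 above 2.5 N or contact force between rod4 and rod2 above 2.5 N or contact force between rod4 and rod3 above 2.5 N or contact force between rod4 and rod5 above 2.5 N) and (contact force between rod5 and rod1 above 2.5 N or contact force between rod5 and rod2 above 2.5 N or contact force between rod5 and rod3 above 2.5 N or contact force between rod5 and rod4 above 2.5 N) and (contact force between rake and rod1 above 5 N or contact force between rake and rod2 above 5 N or contact force between rake and rod3 above 5 N or contact force between rake and rod4 above 5 N or contact force between rake and rod5 above 5 N)), for 0.2 s.
At the end, for the whole second after the job is handed in: Rods at rest, flat on the tray floor, parallel to the tray's y within 0.06 rad, centres at tray x below -32 mm, within 45 mm of its middle line, no two more than 47 mm apart across the row; rake at rest, level within 0.08 rad, tail point within 20 mm of the notch's bottom (x of each of rod1_mid, rod2_mid, rod3_mid, rod4_mid, rod5_mid in the frame of tray below -0.032 m and y of rod1_mid in the frame of tray between -0.045 and 0.045 m and z of each of rod1_mid, rod2_mid, rod3_mid, rod4_mid, rod5_mid in the frame of tray below 0.013 m and angle between the y axis of each of rod1_mid, rod2_mid, rod3_mid, rod4_mid, rod5_mid and the y axis of tray, either way round below 0.06 rad and y of rod2_mid in the frame of tray between -0.045 and 0.045 m and y of rod3_mid in the frame of tray between -0.045 and 0.045 m and y of rod4_mid in the frame of tray between -0.045 and 0.045 m and y of rod5_mid in the frame of tray between -0.045 and 0.045 m and x of rod2_mid in the frame of rod1_mid between -0.047 and 0.047 m and z of rod2_mid in the frame of rod1_mid between -0.047 and 0.047 m and x of rod3_mid in the frame of rod1_mid between -0.047 and 0.047 m and z of rod3_mid in the frame of rod1_mid between -0.047 and 0.047 m and x of rod4_mid in the frame of rod1_mid between -0.047 and 0.047 m and z of rod4_mid in the frame of rod1_mid between -0.047 and 0.047 m and x of rod5_mid in the frame of rod1_mid between -0.047 and 0.047 m and z of rod5_mid in the frame of rod1_mid between -0.047 and 0.047 m and x of rod3_mid in the frame of rod2_mid between -0.047 and 0.047 m and z of rod3_mid in the frame of rod2_mid between -0.047 and 0.047 m and x of rod4_mid in the frame of rod2_mid between -0.047 and 0.047 m and z of rod4_mid in the frame of rod2_mid between -0.047 and 0.047 m and x of rod5_mid in the frame of rod2_mid between -0.047 and 0.047 m and z of rod5_mid in the frame of rod2_mid between -0.047 and 0.047 m and x of rod4_mid in the frame of rod3_mid between -0.047 and 0.047 m and z of rod4_mid in the frame of rod3_mid between -0.047 and 0.047 m and x of rod5_mid in the frame of rod3_mid between -0.047 and 0.047 m and z of rod5_mid in the frame of rod3_mid between -0.047 and 0.047 m and x of rod5_mid in the frame of rod4_mid between -0.047 and 0.047 m and z of rod5_mid in the frame of rod4_mid between -0.047 and 0.047 m and linear speed of each of rod1, rod2, rod3, rod4, rod5, rake below 0.01 m/s and distance between rake_tail and saddle below 0.02 m and angle between rake's own z axis and vertical below 0.08 rad); the robot touches nothing.
It fails at once if the rake presses on a rod with more than 20 N (contact force between rake and rod1 above 20 N or contact force between rake and rod2 above 20 N or contact force between rake and rod3 above 20 N or contact force between rake and rod4 above 20 N or contact force between rake and rod5 above 20 N).
It fails at once if the rake is pressed on the tray with more than 20 N (contact force between rake and tray above 20 N).
It fails at once if a rod is touched with the fingers instead of the rake (contact force between the fingers and rod1 above 0.5 N or contact force between the fingers and rod2 above 0.5 N or contact force between the fingers and rod3 above 0.5 N or contact force between the fingers and rod4 above 0.5 N or contact force between the fingers and rod5 above 0.5 N).
It fails at once if a bystander is moved more than 10 mm (distance of any of vblock, ring_gauge, setup_block, reference_sphere, dial_stand, caliper, spanner from where it was at the start of the episode above 0.01 m).
It also fails if it takes over 58 s, if anything falls off the work surface, if the arm or the gripper's body presses on something with over 40 N, if the wrist force passes 120 N, or if a joint passes its speed limit or range.

## Working session

There is one attempt and no reset: what is moved stays moved. The work goes in short steps, each a Python script; the robot and the scene stay as the last script left them, time stands still between calls to the robot, and variables do not carry over. Pictures are saved under pics/ and viewed, at most 11 in all, crops included, and the job is handed in when it is done.

```bash
ls; mkdir -p pics
python3 - <<'E'
from station import robot
import cv2,numpy as np
for n in ["top","side"]:
    c=robot.capture(n); cv2.imwrite(f"pics/{n}0.png",c["img"][:,:,::-1]); np.savez(f"pics/{n}0.npz",**c)
    print(n,c["fx"],c["cx"],c["cy"],np.round(c["R"],3).tolist(),np.round(c["t"],3), -c["R"].T@c["t"])
E
```

```text
pics
top 419.9151528576835 262.35132141287716 188.9829093491438 [[-0.0, -1.0, 0.005], [-0.982, -0.0, -0.191], [0.191, -0.005, -0.982]] [0.002 0.533 1.262] [0.28276612 0.00812854 1.34048418]
side 358.5478506796415 262.5891499587385 195.1284109173086 [[0.964, -0.265, 0.009], [-0.148, -0.564, -0.812], [0.221, 0.782, -0.583]] [-0.499  0.13   0.942] [ 0.29254574 -0.79589272  0.65940015]
```

View pics/top0.png

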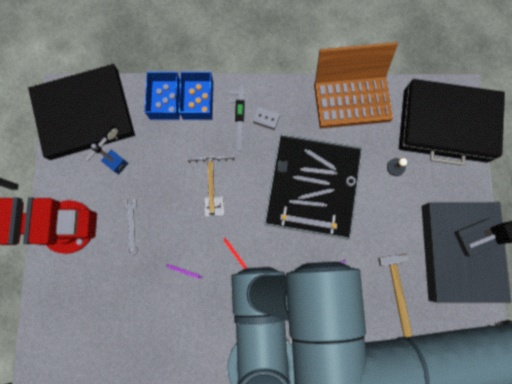

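View pics/side0.png

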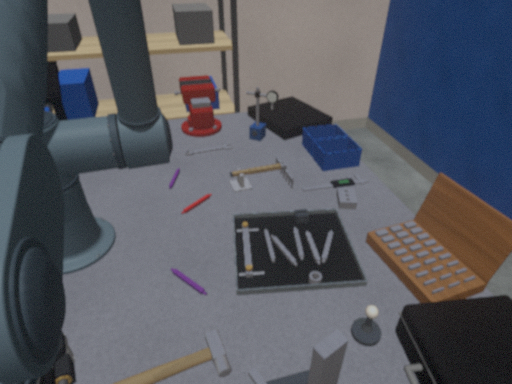

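The top view shows the tray with corners near (281,136), (361,149), (349,236) and (267,224). The bar is on the robot side, with five rods in the middle. The rake's comb is at (190–235,158) and its saddle is at (214,207). The handle runs roughly along world x, and red and purple decoy sticks lie outside the tray.

```bash
cat > h.py <<'E'
from station import robot
import cv2, numpy as np
from scipy.spatial.transform import Rotation as Ro
def ray(c,uv,z,fish=False):
    """pixel(s) -> world points on plane z"""
    uv=np.atleast_2d(np.asarray(uv,float)); f=float(c["fx"])
    d=(uv-[float(c["cx"]),float(c["cy"])])/f
    if fish:
        r=np.linalg.norm(d,axis=1,keepdims=True); r[r<1e-9]=1e-9
        v=np.hstack([d/r*np.sin(r),np.cos(r)])
    else: v=np.hstack([d,np.ones((len(d),1))])
    R=np.asarray(c["R"]); o=-R.T@np.asarray(c["t"]); w=v@R
    return o+w*((z-o[2])/w[:,2:3])
def rot(yaw):   # tool down, closing axis (tool y) perpendicular to heading yaw
    for k in (0,np.pi):
        yield (Ro.from_euler('z',yaw+k)*Ro.from_euler('x',np.pi)).as_rotvec()
def biggest(mask):
    cs,_=cv2.findContours(mask.astype(np.uint8),cv2.RETR_EXTERNAL,cv2.CHAIN_APPROX_NONE)
    return max(cs,key=cv2.contourArea)[:,0,:]
E
python3 - <<'E'
from h import *
c=dict(np.load("pics/top0.npz")); im=c["img"].astype(int)
dark=(im.max(2)<60); dark[:, :240]=0; dark[:,370:]=0; dark[:120]=0; dark[245:]=0
k=biggest(cv2.morphologyEx(dark.astype(np.uint8),cv2.MORPH_CLOSE,np.ones((9,9))))
P=ray(c,k,.018)[:,:2].astype(np.float32); r=cv2.minAreaRect(P); print("tray",r)
wood=(im[:,:,0]-im[:,:,2]>60)&(im[:,:,1]-im[:,:,2]>20); wood[:,:195]=0; wood[:,232:]=0; wood[:140]=0; wood[225:]=0
k=biggest(wood); P=ray(c,k,.054)[:,:2].astype(np.float32); print("handle",cv2.minAreaRect(P),P.min(0),P.max(0))
print("comb ends",ray(c,[[188,159.5],[236,157.5]],.03)[:,:2]); 
print(robot.current_ee_rot(), [ (Ro.from_rotvec(x).as_matrix().round(2).tolist()) for x in rot(0)])
E
```

```text
tray ((0.5529961585998535, -0.1634368747472763), (0.2634555697441101, 0.2910858690738678), 80.19215393066406)
handle ((0.54167240858078, 0.16394829750061035), (0.15656810998916626, 0.01418991107493639), 3.2672812938690186) [0.46361753 0.15465914] [0.6197061 0.1737325]
comb ends [[0.63424001 0.24147897]
 [0.64102815 0.08700826]]
[-3.11956833e+00 -3.56854253e-01 -1.23728005e-04] [[[1.0, 0.0, 0.0], [0.0, -1.0, -0.0], [0.0, 0.0, -1.0]], [[-1.0, 0.0, 0.0], [0.0, 1.0, 0.0], [-0.0, 0.0, -1.0]]]
```

Run:
```python
from h import *
o=list(rot(np.radians(-9.8)))
for q in o:
    j=robot.ik([.5,-.15,.32],q); print(None if j is None else np.round(j,2))
q=o[0] if robot.ik([.5,-.15,.32],o[0]) is not None else o[1]
robot.movep([.5,-.15,.32],q)
c=robot.capture("wrist"); np.savez("pics/w1.npz",**c); print(c["fx"],c["cx"],c["cy"],-c["R"].T@c["t"],c["R"].round(2).tolist(),robot.current_time_s(),robot.current_wrist_force())
cv2.imwrite("pics/w1.png",c["img"][:,:,::-1])
```

```text
[-0.51 -0.14  1.73  0.    1.55  1.23]
[-0.51 -0.14  1.73 -0.    1.55 -1.91]
297.3186396354542 259.9889579689626 192.15150463714414 [ 0.57198096 -0.16361158  0.50908177] [[-0.17, -0.99, -0.0], [-0.95, 0.16, 0.25], [-0.25, 0.04, -0.97]] 2.3417 [0.50209624 0.18259249 0.22365039]
```

View pics/w1.png

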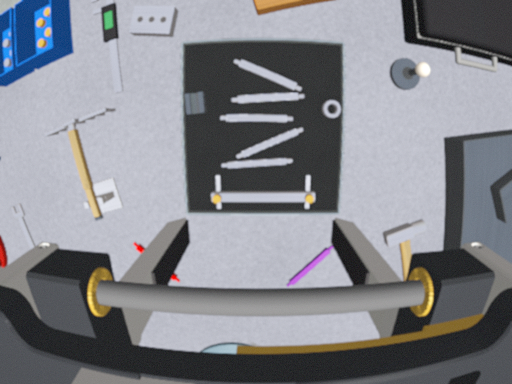

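The wrist view shows the tray at (185–342, 42–213) and the bar at about (262,197). The five rods are at about (267,75), (268,98), (257,118), (270,143) and (257,163). The V-block is at (195,103) and the ring at (332,109). The rake on the left has its comb at about (82,122), and its saddle is at about (103,195).

Run:
```python
from h import *
c=dict(np.load("pics/w1.npz")); im=c["img"].astype(int)
dark=im.max(2)<75; dark[:,:180]=0; dark[:,348:]=0; dark[:36]=0; dark[216:]=0
k=cv2.convexHull(biggest(cv2.morphologyEx(dark.astype(np.uint8),cv2.MORPH_CLOSE,np.ones((5,5)))))[:,0]
P=ray(c,k,.010,True)[:,:2].astype(np.float32); r=cv2.minAreaRect(P); print("tray",r)
ctr=np.array(r[0]); a=np.radians(r[2]); a=a-np.pi/2*round((a+.171)/(np.pi/2)); print("yaw",np.degrees(a))
np.savez("tray.npz",c=ctr,a=a)
M=np.array([[np.cos(a),np.sin(a)],[-np.sin(a),np.cos(a)]])
T=lambda p:(np.atleast_2d(p)[:,:2]-ctr)@M.T*1000
br=(im.min(2)>115); br[:,:200]=0; br[:,342:]=0; br[:50]=0; br[207:]=0
cs,_=cv2.findContours(br.astype(np.uint8),cv2.RETR_EXTERNAL,cv2.CHAIN_APPROX_NONE)
for k in cs:
    if cv2.contourArea(k)<80: continue
    Q=T(ray(c,k[:,0],.013,True)).astype(np.float32); (x,y),(w,h),g=cv2.minAreaRect(Q); 
    print(np.round([x,y,w,h,g],1),"x",Q[:,0].min().round(1),Q[:,0].max().round(1),"y",Q[:,1].min().round(1),Q[:,1].max().round(1))
# rake
wood=(im[:,:,0]-im[:,:,2]>50)&(im[:,:,1]-im[:,:,2]>15); wood[:,:60]=0; wood[:,110:]=0; wood[:120]=0; wood[225:]=0
k=biggest(wood); P=ray(c,k,.054,True)[:,:2].astype(np.float32)
(x,y),s,g=cv2.minAreaRect(P); print("handle",x,y,s,g,P.min(0),P.max(0))
print("comb ends",ray(c,[[47,134],[115,110]],.03,True)[:,:2])
```

```text
tray ((0.5533506870269775, -0.1650211215019226), (0.26446834206581116, 0.29131680727005005), 80.18334197998047)
yaw -9.816658020019535
[-109.1    0.2   55.7  184.     0. ] x -136.9 -81.2 y -91.8 92.2
[-60.6  10.9  13.  120.9   3.9] x -69.4 -52.1 y -49.3 71.1
[-26.1 -10.6  13.4 121.9  23.6] x -52.3 0.6 y -66.9 45.3
[ 16.   11.5 119.6  13.7  88.6] x 8.3 23.3 y -48.2 71.3
[  33.5 -116.1   29.    31.5    2.4] x 18.8 48.2 y -131.9 -100.3
[ 49.9  -7.6  14.9 121.1   3.5] x 40.0 59.2 y -68.0 52.7
[ 88.9  -7.1 121.7  15.   66.4] x 62.6 115.1 y -62.9 49.4
handle 0.541400671005249 0.15882425010204315 (0.16193313896656036, 0.020140254870057106) 2.9048118591308594 [0.4606234  0.14663723] [0.62190723 0.17221554]
comb ends [[0.63348899 0.24480197]
 [0.63552505 0.07967341]]
```

Run:
```python
from h import *
yaw=np.radians(2.8); q=list(rot(yaw))[0]
print(robot.ik([.570,.1615,.044],q))
robot.movep([.570,.1615,.20],q); robot.move_gripper(.05)
c=robot.capture("wrist"); np.savez("pics/w2.npz",**c); im=c["img"].astype(int); print(-c["R"].T@c["t"],robot.current_time_s())
v=im.copy(); cv2.imwrite("pics/w2.png",c["img"][:,:,::-1])
wood=(im[:,:,0]-im[:,:,2]>50)&(im[:,:,1]-im[:,:,2]>15)
k=biggest(wood); print(k.min(0),k.max(0)); P=ray(c,k,.054,True)[:,:2].astype(np.float32)
print("handle",cv2.minAreaRect(P),P.min(0),P.max(0))
```

```text
[0.08487149 0.29292301 1.79875944 0.         1.0499102  1.6067986 ]
[0.64302034 0.16463985 0.38936847] 4.5
[152 326] [432 353]
handle ((0.3165737986564636, 0.0873861312866211), (0.02843189798295498, 0.4683663845062256), 3.043811321258545) [ 0.29168037 -0.14710246] [0.3411238  0.32062283]
```

View pics/w2.png

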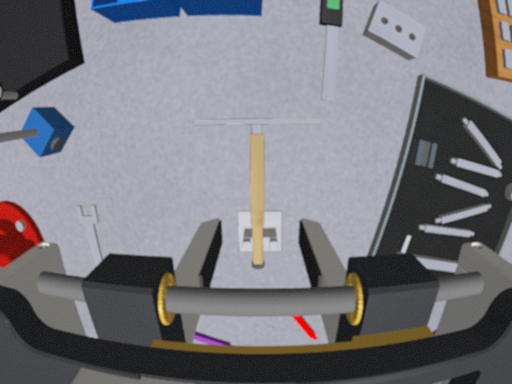

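The rake is nearly centred between the fingers. Its handle runs from (257,134) to (258,262), the comb is at row 122 between columns 195 and 322, and the saddle notch is near (259,235).

Run:
```python
from h import *
c=dict(np.load("pics/w2.npz")); im=c["img"].astype(int)
wood=(im[:,:,0]-im[:,:,2]>40)&(im[:,:,1]-im[:,:,2]>10); wood[:110]=0; wood[275:]=0; wood[:,235:][:,50:]=0; wood[:,:235]=0
k=biggest(wood); P=ray(c,k,.054,True)[:,:2].astype(np.float32); print("handle",cv2.minAreaRect(P),P.min(0),P.max(0))
comb=ray(c,[[195,122],[322,122]],.033,True); d=comb[0]-comb[1]; print("comb",comb[:,:2],comb.mean(0),np.linalg.norm(d),"yaw",np.degrees(np.arctan2(-d[0],d[1])))
print("saddle",ray(c,[[238,231],[281,231]],.05,True))
```

```text
handle ((0.5419469475746155, 0.16378434002399445), (0.16189144551753998, 0.015040045604109764), 2.9709270000457764) [0.46091473 0.15333314] [0.6230699  0.17499778]
comb [[0.63354656 0.24288768]
 [0.6410237  0.08996668]] [0.63728513 0.16642718 0.033     ] 0.15310369244438218 yaw 2.799274244990649
saddle [[0.50380268 0.18502531 0.05      ]
 [0.50645035 0.13216495 0.05      ]]
```

Run:
```python
from h import *
q=list(rot(np.radians(2.9)))[0]; g=[.572,.165]
robot.line_to(g+[.044],feed=.12,orientation=q,guard=15); print("z",robot.current_position())
robot.move_gripper(0.0); robot.wait(.2)
p=robot.current_position(); print(p,robot.current_opening(),robot.current_gripper_force(),robot.current_wrist_force())
np.savez("grasp.npz",p=p,q=robot.current_ee_rot())
robot.line_to(g+[.16],feed=.12); robot.wait(.1); print(robot.current_wrist_force(),robot.current_wrist_torque())
t=np.load("tray.npz"); a=float(t["a"]); q=list(rot(a))[0]
ctr=np.array([.5532,-.1645]); X=np.array([np.cos(a),np.sin(a)])
s=ctr+.070*X
robot.movep([*s,.16],q); 
c=robot.capture("wrist"); cv2.imwrite("pics/w3.png",c["img"][:,:,::-1]); np.savez("pics/w3.npz",**c)
print(s,robot.current_opening(),robot.current_wrist_force(),robot.current_time_s())
```

```text
z [0.57276649 0.16504846 0.04494277]
[0.5719871  0.16501683 0.04398435] 0.0002741248751546282 0.0 [-0.80176499  0.62421444 -0.18991569]
[-0.51453003 -0.73340315  0.25756326] [ 0.04394277  0.0489388  -0.0079765 ]
[ 0.62217509 -0.17643472] 0.0004525590296127549 [-0.10254259  0.05468056  0.37488155] 9.5833
```

View pics/w3.png

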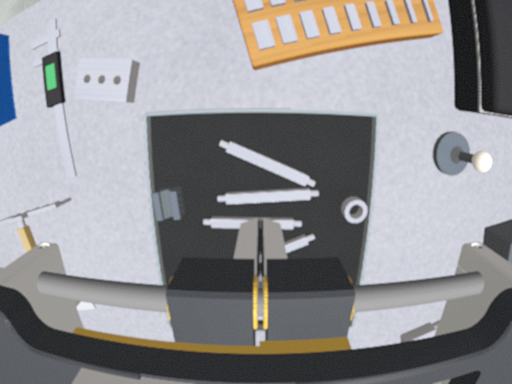

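The fingers closed to 0.3 mm, so the grasp missed: the rake is still at lower left, with its comb at (0–70,210). I'll check where it stands now.

Run:
```python
from h import *
robot.move_gripper(.06); print(robot.current_opening())
c=robot.capture("top"); np.savez("pics/top1.npz",**c); s=robot.capture("side"); np.savez("pics/side1.npz",**s)
A=cv2.resize(c["img"][130:230,160:260],(500,500),interpolation=cv2.INTER_CUBIC)
B=cv2.resize(s["img"][130:210,210:310],(300,240),interpolation=cv2.INTER_CUBIC); B=np.vstack([B,np.zeros((260,300,3),np.uint8)])
cv2.imwrite("pics/z1.png",np.hstack([A,B])[:,:,::-1])
im=c["img"].astype(int)
wood=(im[:,:,0]-im[:,:,2]>60)&(im[:,:,1]-im[:,:,2]>20); wood[:,:195]=0; wood[:,232:]=0; wood[:140]=0; wood[225:]=0
k=biggest(wood); P=ray(c,k,.054)[:,:2].astype(np.float32); print("handle",cv2.minAreaRect(P),P.min(0),P.max(0))
```

```text
0.05983353423271975
handle ((0.5416694283485413, 0.1640007495880127), (0.15656810998916626, 0.014294995926320553), 3.2672812938690186) [0.46361753 0.15465914] [0.6197061 0.1737325]
```

View pics/z1.png

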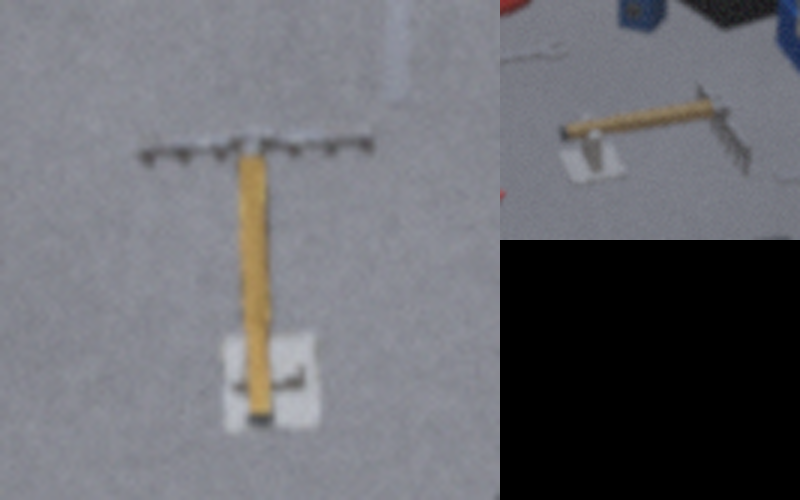

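Run:
```python
from h import *
s=dict(np.load("pics/side1.npz"))
for z in (0,.03,.054,.08): print(z,ray(s,[[231.7,173],[280,165.7]],z)[:,:2].round(3).tolist())
def proj(c,X):
    v=c["R"]@np.array(X)+c["t"]; th=np.arctan2(np.hypot(*v[:2]),v[2]); return v[:2]/np.hypot(*v[:2])*th*c["fx"]+[c["cx"],c["cy"]]
w2=dict(np.load("pics/w2.npz")); w3=dict(np.load("pics/w3.npz"))
print("w2 tip",proj(w2,[.57,.1615,.183])); print("w3 tip",proj(w3,[.6222,-.1764,.143]),proj(w3,[.6222,-.1764,.16]))
print(robot.current_position(),Ro.from_rotvec(robot.current_ee_rot()).as_matrix().round(2).tolist(),robot.current_joint_pos())
```

```text
0 [[0.474, 0.241], [0.65, 0.245]]
0.03 [[0.465, 0.194], [0.633, 0.198]]
0.054 [[0.459, 0.156], [0.62, 0.16]]
0.08 [[0.452, 0.115], [0.606, 0.119]]
w2 tip [259.49171702 217.41916416]
w3 tip [260.97919417 217.39400149] [261.03214453 225.7171374 ]
[ 0.62215118 -0.17645925  0.15997573] [[0.99, -0.17, -0.0], [-0.17, -0.99, -0.0], [-0.0, 0.0, -1.0]] [-4.51363341e-01  2.68249833e-01  1.59500024e+00 -3.44588768e-05
  1.27838833e+00  1.29079411e+00]
```

Run:
```python
from h import *
q=list(rot(np.radians(2.9)))[0]; g=[.572,.165]
robot.movep(g+[.14],q); print(robot.current_opening())
print(robot.line_to(g+[.044],feed=.12,orientation=q)); robot.wait(.1); print(robot.current_position(),robot.current_opening(),robot.current_wrist_force())
a=robot.capture("wrist")["img"]
for w in (.03,.02,.014):
    robot.move_gripper(w); print(w,robot.current_opening(),robot.current_gripper_force(),robot.current_wrist_force())
b=robot.capture("wrist")["img"]; s=robot.capture("side")["img"]
cv2.imwrite("pics/z2.png",np.vstack([np.hstack([a[60:320,120:400],b[60:320,120:400]]),cv2.resize(s[100:230,190:330],(560,260*2))[:300]])[:,:,::-1]); print(robot.current_time_s())
```

```text
0.06001881516802084
False
[0.57291198 0.16510509 0.04516783] 0.060040747490670725 [-0.74525376 -0.44781386  0.81664423]
0.03 0.03003332356746987 0.0 [ 0.55989095 -0.02887988 -0.42662337]
0.02 0.02014314273397634 0.0 [-0.24735753 -0.17713879 -0.70557458]
0.014 0.01379052043056632 0.0 [-0.70646008 -0.40064909 -0.0173603 ]
14.6
```

View pics/z2.png

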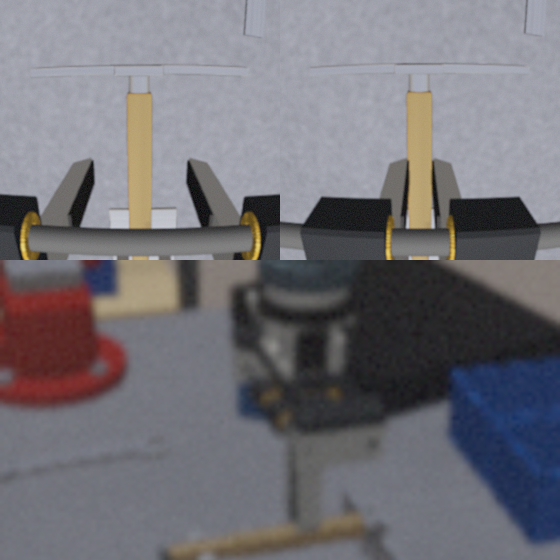

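The handle lies between the fingers in the picture, but they close past 16 mm with no force. The fingertips may be standing above the handle, so I'll test that by closing further and then gripping lower.

Run:
```python
from h import *
print("reach",robot.tip_reach)
robot.move_gripper(.009); robot.wait(.1); print(robot.current_opening(),robot.current_gripper_force())
if robot.current_opening()<.0115:
    robot.move_gripper(.04)
    p=robot.current_position(); g=[.572,.165]
    for z in (.037,.030):
        print("guard",robot.line_to(g+[z],feed=.05,guard=5)); robot.wait(.1); robot.move_gripper(.009); robot.wait(.1)
        print(robot.current_position(),robot.current_opening(),robot.current_gripper_force(),robot.current_wrist_force())
        if robot.current_opening()>.0115: break
        robot.move_gripper(.04)
print(robot.current_time_s())
```

```text
reach 0.017
0.009174089862701343 0.0
guard False
[0.57206096 0.16504278 0.03707974] 0.015298308641673442 29.998598992824554 [0.42870361 0.70863233 0.45081702]
16.6917
```

Gripped at TCP z 0.037, with 15.3 mm opening and 30 N. I'll lift a little and check that it holds.

Run:
```python
from h import *
p=robot.current_position(); np.savez("grasp.npz",p=p,q=robot.current_ee_rot())
robot.wait(.2); f0=robot.current_wrist_force()
robot.line_to(p+[0,0,.05],feed=.06); robot.wait(.3)
F=np.mean([robot.current_wrist_force() for _ in range(3)],0)
print(f0,F,robot.current_wrist_torque(),robot.current_opening(),robot.current_gripper_force())
a=robot.capture("wrist")["img"]; s=robot.capture("side")["img"]
cv2.imwrite("pics/z3.png",np.hstack([a[60:320,120:400],cv2.resize(s[90:190,210:310],(520,520),interpolation=cv2.INTER_CUBIC)[130:390]])[:,:,::-1]); print(robot.current_time_s())
```

```text
[-0.15645682  0.13889434  0.44889324] [ 0.11113768  0.85252533 -1.61682959] [-0.03021834  0.04372828 -0.04442457] 0.015588721682385558 29.995561838150024
18.275
```

View pics/z3.png

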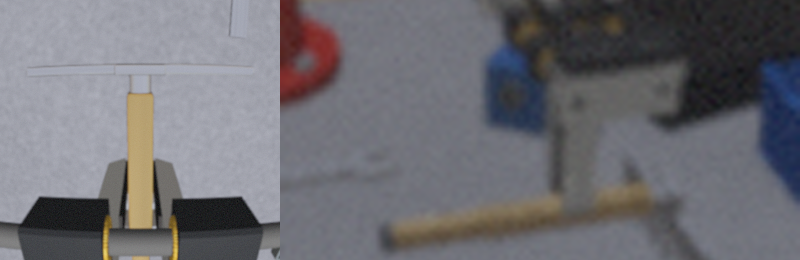

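```bash
cat >> h.py <<'E'
a=float(np.load("tray.npz")["a"]); ctr=np.array([.5532,-.1645]); X=np.array([np.cos(a),np.sin(a)])
qt=list(rot(a))[0]
def at(face): return list(ctr+(face/1000-.061)*X)   # TCP xy for tooth face at tray x (mm)
def fx(n=5):
    F=[]
    for _ in range(n): F.append(robot.current_wrist_force()); robot.wait(.02)
    F=np.mean(F,0); return np.array([F[:2]@X,F[2]])
def face(): return (robot.current_position()[:2]-ctr)@X*1000+61
E
python3 - <<'E'
from h import *
robot.line_to([.572,.165,.13],feed=.15)
robot.movep([*at(131),.12],qt); robot.wait(.1); f0=fx(); print("base",f0,robot.current_opening())
robot.line_to([*at(131),.052],feed=.08)
hit=robot.line_to([*at(131),.036],feed=.015,guard=3); p=robot.current_position(); print("floor",hit,p,fx()-f0)
z=p[2]+.002 if hit else .043
robot.line_to([*at(131),z],feed=.03); robot.wait(.1); b=fx(); print("base2",b, z)
np.savez("st.npz",z=z,b=b)
print(robot.line_to([*at(0),z],feed=.04,guard=12),face(),fx()-b,robot.current_opening(),robot.current_time_s())
c=robot.capture("wrist"); np.savez("pics/w4.npz",**c); t=robot.capture("top"); np.savez("pics/t4.npz",**t)
cv2.imwrite("pics/w4.png",np.hstack([c["img"][60:360,80:440],cv2.resize(t["img"][125:245,260:370],(440,480),interpolation=cv2.INTER_CUBIC)[90:390]])[:,:,::-1])
E
```

```text
base [-0.10120553 -2.72630972] 0.015750237318163905
floor True [ 0.62148586 -0.1762906   0.03921408] [-2.89934834e-03  3.96620855e+00]
base2 [-0.10632381 -1.488198  ] 0.04121407980327929
False 0.05179349146436607 [ 1.82863107 -1.50486354] 0.015851160333622282 26.0
```

View pics/w4.png

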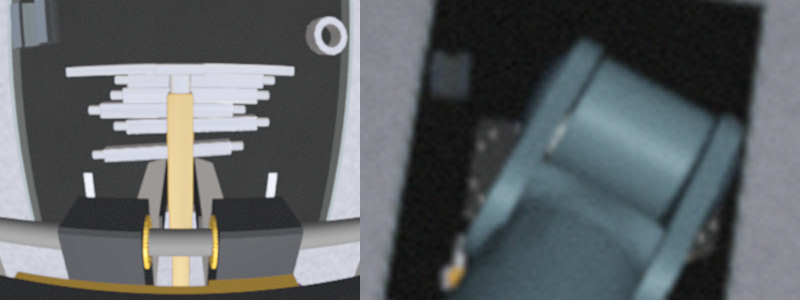

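The rods now lie nearly parallel in front of the comb, with the last at (167,151) slightly askew, and the bar screws are at (88,185) and (271,185). Next I'll press home.

Run:
```python
from h import *
s=np.load("st.npz"); z=float(s["z"]); b=s["b"]
print(robot.line_to([*at(-28),z],feed=.03,guard=8),face(),fx()-b)
robot.wait(.1)
h=robot.line_to([*at(-75),z],feed=.009,guard=6.5); print("press",h,face(),fx()-b,robot.current_time_s())
f=face()
for i in range(12):
    F=(fx()-b)[0]
    if F>=9: break
    f-=min(.8,max(.25,(10-F)/8)); robot.line_to([*at(f),z],feed=.01)
    print(round(f,2),round(face(),2),(fx()-b).round(2))
robot.wait(.5); print("hold",face(),fx()-b,robot.current_opening(),robot.current_position(),robot.current_time_s())
c=robot.capture("wrist"); np.savez("pics/w5.npz",**c); cv2.imwrite("pics/w5.png",c["img"][60:360,80:440,::-1])
```

```text
False -28.23824989169556 [ 0.12806457 -0.33433202]
press True -58.411344614326055 [1.6007422  0.19875594] 30.6167
-59.3 -58.54 [ 5.5  -3.16]
-59.85 -58.71 [ 6.16 -3.64]
-60.37 -58.94 [ 7.48 -3.45]
-60.69 -59.03 [ 7.76 -3.82]
-60.99 -59.13 [ 7.95 -3.39]
-61.28 -59.26 [ 8.11 -3.81]
-61.53 -59.33 [ 8.65 -3.79]
-61.78 -59.46 [ 9.21 -3.51]
-62.03 -59.53 [ 9.42 -3.84]
hold -59.56087277829852 [ 9.04070429 -4.16544306] 0.015451349084635383 [ 0.43440213 -0.14410549  0.04197914] 35.0333
```

View pics/w5.png

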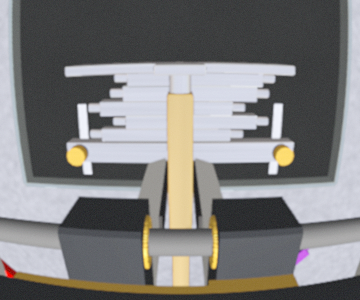

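All five rods sit in a closed row against the bar, held at about 9 N, and the rake hasn't slipped in the hand. I'll back off and return it to its rest.

Run:
```python
from h import *
z=float(np.load("st.npz")["z"]); g=np.load("grasp.npz"); p=g["p"]; q=g["q"]
robot.line_to([*at(-45),z],feed=.02); robot.line_to([*at(-40),.13],feed=.1)
c=robot.capture("top"); np.savez("pics/t6.npz",**c); c=robot.capture("wrist"); W=c["img"]; np.savez("pics/w6.npz",**c)
robot.movep([p[0],p[1],.13],q); robot.line_to([p[0],p[1],.055],feed=.08)
h=robot.line_to([p[0],p[1],.034],feed=.015,guard=3); robot.wait(.1)
print(h,robot.current_position(),robot.current_wrist_force(),robot.current_time_s())
v=robot.capture("wrist")["img"]; s=robot.capture("side")["img"]
cv2.imwrite("pics/z7.png",np.hstack([W[40:340,100:420],v[60:360,130:390],cv2.resize(s[130:205,225:280],(220,300),interpolation=cv2.INTER_CUBIC)])[:,:,::-1])
```

```text
True [0.57195637 0.16503195 0.03707274] [-0.70626634 -0.12807143  6.83008382] 40.7667
```

View pics/z7.png

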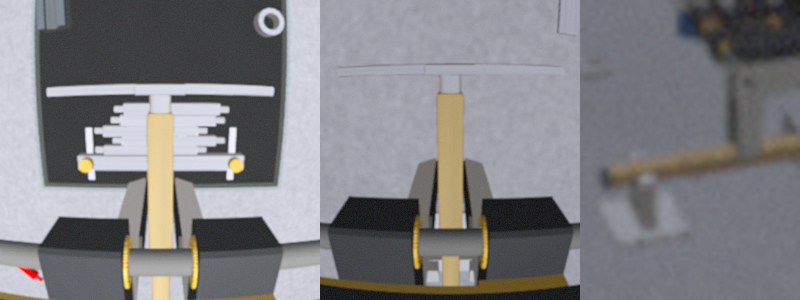

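The row stayed closed against the bar, and the tail sits over the saddle. The rake touched down at z 0.0371, the same height as when I gripped it. I'll release, check the handle position numerically, and hand in if it matches.

Run:
```python
from h import *
p=robot.current_position()
robot.move_gripper(.045); robot.line_to([p[0],p[1],.17],feed=.08); robot.wait(.3)
c=robot.capture("wrist"); im=c["img"].astype(int)
wood=(im[:,:,0]-im[:,:,2]>40)&(im[:,:,1]-im[:,:,2]>10); wood[:100]=0; wood[275:]=0; wood[:,285:]=0; wood[:,:235]=0
k=biggest(wood); P=ray(c,k,.054,True)[:,:2].astype(np.float32); r=cv2.minAreaRect(P); print(r,P.min(0),P.max(0),robot.current_opening(),robot.current_time_s())
if abs(r[0][0]-.542)<.006 and abs(r[0][1]-.164)<.005: print(robot.close_job())
```

```text
((0.5442774295806885, 0.16316412389278412), (0.15807630121707916, 0.015268194489181042), 2.632812738418579) [0.4650697 0.1532831] [0.62349224 0.1743702 ] 0.04513850392944311 43.7
the job is handed in; nothing more can be done
None
```

I handed the job in at 43.7 s: the five rods lie in one closed row against the stop bar, pressed home at about 9 N, and the rake is back on its rest; the first grasp missed and I re-gripped lower, and no verdict was shown.

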